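# Refill the fume extractor's filter drawer

## Task

Load the fume extractor's open filter drawer: seat the filter cassette flat in the drawer's pocket, then the spacer frame squarely on it, then the cover on top, ridge up. Set each part down and let it go before the next, without dropping any, then push the drawer fully home. Leave everything else on the table where it is.

Things in the scene. Friction and masses are not known exactly. Their poses are not given: they have to be found in the camera images.
- pocket (a point): Centre of the floor of the drawer's pocket, 10 mm above the table; moves with the drawer. x = pocket's long axis, pointing the way the drawer slides shut, z up. Four white L-shaped corner guides, 115 x 61 mm inside (parts 110 x 56), straight to 58 mm above the floor, then flared out to 66. Long sides open over 89 mm for fingers; drawer 132 wide inside, side walls 20 above the pocket floor.
- extractor: Grey bench fume extractor, a fixed box 210 deep x 240 wide x 175 mm tall with round grille on top; its filter drawer stands open at the bottom of its front. Origin under its centre; its front face lies 105 mm along its -x, roughly towards the robot.
- drawer_front (a point): Centre of the outer face of the drawer's flat grey front (146 wide, top 100 mm above the table, no handle), 50 mm up, 80 mm from the pocket's centre. x points into the extractor: the push direction. Shut, it stands 16 mm proud of the extractor's face, which rises above it to 175 mm: an upright gripper would strike that first, so lean the tool back.
- drawer (a joint): How far the drawer stands open, m: 0 = fully home at its stop, up to 0.19. It slides with about 3 N of friction plus light drag and stays where it is left.
- cassette: Filter cassette: solid grey plastic block 110 x 56 x 32 mm, black slats on its top, about 0.3 kg, flat on the table. Origin at the centre of its underside; x long axis, z up. Goes in first; either way round.
- spacer: Spacer: open rectangular grey plastic frame 110 x 56 x 20 mm with rims 9 mm wide and a bar across the middle, flat on the table, about 0.09 kg. Origin at the centre of its underside; x long axis, z up. Goes on the cassette; either way round.
- cover: Cover: grey plastic plate 110 x 56 x 10 mm with a grip ridge on top (50 long along x, 20 wide along y, 25 mm tall, in the middle; overall 35 mm tall), about 0.12 kg. Starts on the sloping stand, ridge up. Origin at the centre of the plate's underside; x long axis, z out of the ridged face. Goes on the spacer, ridge up; either way round.
- stand: Fixed plywood stand whose 150 x 100 mm board slopes 35 degrees from level, falling towards its -x (roughly towards the robot), with a low lip at the bottom on which the cover rests. Origin on the table under the middle of the board; the board's face is 58 mm up there, its top edge 101 mm. The cover lies on the board with its long axis down the slope.
- screwdriver: Screwdriver, 200 mm, lying between robot and drawer: leave alone. Origin at its underside.
- mug: White mug, 92 mm tall, 80 mm across: leave alone. Origin under its centre.
- jar: Amber jar, 75 mm tall, 56 mm across: leave alone. Origin under its centre.
- multimeter: Yellow multimeter 150 x 75 x 36 mm: leave alone. Origin under its centre.
- pliers: Pliers with red handles, 160 mm long, lying flat: leave alone. Origin under the pivot.
- screw_tray: Long aluminium tray 220 x 60 x 22 mm: leave alone. Origin under its centre.
- iron: White steam iron standing on its soleplate, about 200 x 100 x 117 mm: leave alone. Origin under its centre.
Things that resemble listed ones, but are neither listed nor needed, are in the scene too. Leave any blue look-alike of the spacer alone.

How it is judged:
By the outcome, as a careful person would: the job done as asked, in the order asked, and still so for the second after the job is handed in, with the robot touching nothing.
It also fails if it takes over 69 s, if anything falls off the work surface, if the arm or the gripper's body presses on something with over 40 N, if the wrist force passes 120 N, or if a joint passes its speed limit or range.

## Robot

A 6-joint arm with a two-finger parallel gripper is mounted at the origin on the work surface. World frame = base frame: x ahead of the robot, y to its left, z up, the work surface at z = 0. Lengths are in m, angles in rad, forces in N, time in s.
With the tool pointing down it reaches from about 0.25 to 0.775 m from the base axis. Payload 8.9 kg.
Tool frame: the origin (TCP) lies at the very end of the fingers, on their centre line; the grasp point (between the pads) lies 19 mm behind it; z points along the fingers, y is the direction in which the jaws open and shut (so a half turn about z gives the same grasp; the last joint's range is limited). The gripper opens to 85 mm and grips with 20 to 120 N. Pads are 22 mm wide; open, the fingers measure 114 mm over their backs; the gripper's body (76 mm by 85 mm) begins 54 mm behind the grasp point. The pads swing forward as they close: fully open they stand 13 mm farther back than shut.
Start: joints at [1.119, 0.291, -0.153, 1.127, 0, 1.431], TCP at [0.162, 0.5, 0.231] pointing down, gripper open.
Joint ranges: [-2.52, 2.52], [-0.91, 1.74], [-1.3, 1.37], [-1.96, 2.02], [-1.52, 1.47], [-3.14, 3.14]. Speed limits (rad/s): [2.22, 2.22, 2.79, 3.14, 3.14, 3.14].

## Interface

Orientations are given as a unit quaternion [w, x, y, z].
In Python, from plant import r, vision, workorder gives the robot as it stands.
- The arm moves only by the tool move_arm, never from a script. Its argument "targets" is a list of rows, each a list of 3 entries, a list of its own where there are three numbers: the finger opening in m, from 0 to 0.0854, then the shift along the tool's x, y, z in m, then the turn, a rotation vector about the tool's x, y, z in rad. In form: [[gripper, [dx, dy, dz], [ax, ay, az]], ...]. A call has 1 to 8 rows; each row is the pose to reach, as a shift and turn from the pose commanded when the call began, along the tool's axes at that moment; what a row does not reach only later rows make up. A row lasts 1/10 s, in which the tool goes at most 50 mm and 8.59 degrees, less where a joint would pass 70% of its speed; a pose out of reach is approached as far as the arm can. A call with a gripper value outside its range is refused whole. The fingers move at their own pace and stop on an object; the grip force is fixed at half the most. Time passes only in rows, so rows that repeat a pose let the fingers close. It gives the time, the measured TCP pose, the force and the opening at its end, in the units of the state.
- r.state(): the state, without advancing time (a new reading comes with each control period).
- vision.capture(name): name is "scene" or "top"; returns a dict with "frame" (384x512x3 uint8, red, green, blue), "range_z" (384x512 float32, m along the optical axis (not along the pixel's ray), 0 where there is no reading), "camera_matrix" (3x3 intrinsics, pixels), "cam_to_world" (4x4, takes a point from camera to world coordinates). Camera axes: x right, y down, z forward; pixel columns grow to the right and rows downward; lengths in m; the calibration is good to about 2 mm. A picture is of the moment at which its call begins.
- workorder.close_job(): hands the job in, once; it reports no verdict.
Trained networks look in a picture, given as the dict that the camera call returned (one of the last four; its "shot" number tells which), for a name from the list of things; names that differ only in an ending like _2 or _b are one class to them, and where a whole thing is asked for, a point or a joint stands for the part that bears it (a point fixed in the world has none). Each returns a list of dicts, best first, with "p" (0 to 1); they miss things now and then, are a little off and sometimes report something else, mostly with a low value. They report only what shows in the picture. A call takes as long as a camera call. They do not tell look-alikes from the thing itself.
- vision.spot_in(picture, label): "bbox" ([centre column, centre row, width, height] in pixels, round what is visible of it).
- vision.mark_of(picture, label): "position" ([column, row] in pixels: a listed point, or the origin of a listed thing).
The state is a dict: "time_s": time; "qpos": joint angles; "joint_vel": joint speeds; "tau": joint torques, N m; "position": TCP position; "tool_rot": TCP orientation; "force": force on the tool from outside, world axes, zero at the start; "wrist_torque": the same for the moment, N m; "finger_gap": finger opening in m.
Only numpy, scipy, OpenCV 4.12 (cv2) and the standard library are available. Lean on these libraries where they do the work, as an engineer would, in place of code of your own. Each camera call takes 0.05 s, during which the arm holds its last target. There are 200 camera calls.

## Working session

There is one attempt and no reset: what is moved stays moved. The work goes in short steps, Python scripts to look and compute and a tool call to move; the robot and the scene stay as the last step left them, time stands still between calls to the robot, and variables do not carry over. Pictures are saved under pics/ and viewed, about 8 in all and at most 12, crops included, and the job is handed in when it is done.

Besides the shell and the picture viewer there is one more tool, called after "Emit:" as a command line: name --argument value ..., lists and objects as JSON in quotes. move_arm: Moves the arm, as the interface text tells. Its arguments: {"type":"object","properties":{"targets":{"type":"array","items":{"type":"array"}}},"required":["targets"]}

```bash
ls; mkdir -p pics
cat > h.py <<'E'
import numpy as np, cv2
from plant import r, vision, workorder
from scipy.spatial.transform import Rotation as R
def cloud(p):
    K=p["camera_matrix"];T=p["cam_to_world"];z=p["range_z"]
    v,u=np.mgrid[:z.shape[0],:z.shape[1]]
    c=np.stack([(u-K[0,2])/K[0,0]*z,(v-K[1,2])/K[1,1]*z,z],-1)
    w=c@T[:3,:3].T+T[:3,3]; w[z==0]=np.nan
    return w
def save(p,n,box=None,s=1):
    f=p["frame"][:,:,::-1]
    if box: f=f[box[1]:box[3],box[0]:box[2]]
    cv2.imwrite("pics/"+n,cv2.resize(f,None,fx=s,fy=s,interpolation=cv2.INTER_CUBIC))
def st():
    s=r.state(); return s
E
python3 - <<'E'
from h import *
s=st(); print({k:np.round(v,3) for k,v in s.items()})
fr=[]
for n in("top","scene"):
    p=vision.capture(n); w=cloud(p); fr.append(p["frame"])
    print(n,np.round(p["cam_to_world"],3).tolist(),np.round(p["camera_matrix"],1).tolist())
    for l in["pocket","extractor","drawer_front","cassette","spacer","cover","stand","screwdriver","mug","jar","multimeter","pliers","screw_tray","iron"]:
        try:
            for m in vision.mark_of(p,l)[:2]:
                c,q=np.round(m["position"]).astype(int); c=min(max(c,0),511);q=min(max(q,0),383)
                print(l,round(m["p"],2),c,q,np.round(w[q,c],3))
            
        except Exception as e: print(l,e)
    save(p,n+"0.png",s=1.5)
E
```

```text
pics
{'time_s': np.float64(0.0), 'qpos': array([ 1.119,  0.291, -0.154,  1.127, -0.   ,  1.431]), 'joint_vel': array([-0.001,  0.002,  0.   , -0.   , -0.002,  0.002]), 'tau': array([-1.0000e-03, -5.3715e+01,  3.3136e+01,  1.6000e-02, -0.0000e+00,
       -0.0000e+00]), 'position': array([0.161, 0.499, 0.231]), 'tool_rot': array([-0.   ,  0.156,  0.988, -0.001]), 'force': array([ 0.032, -0.02 ,  0.519]), 'wrist_torque': array([ 0.008,  0.003, -0.139]), 'finger_gap': np.float64(0.085)}
top [[-0.023, -0.991, 0.13, 0.317], [-1.0, 0.021, -0.013, 0.093], [0.01, -0.13, -0.991, 1.431], [0.0, 0.0, 0.0, 1.0]] [[441.3, 0.0, 249.7], [0.0, 441.3, 185.8], [0.0, 0.0, 1.0]]
pocket 0.8 255 154 [0.608 0.055 0.012]
pocket 0.62 317 102 [ 0.78  -0.156  0.01 ]
extractor 0.36 317 100 [ 0.789 -0.157  0.004]
extractor 0.18 324 181 [ 0.51  -0.163  0.036]
drawer_front 0.87 249 174 [0.539 0.076 0.033]
cassette 0.81 323 179 [ 0.517 -0.16   0.033]
cassette 0.39 336 135 [ 0.651 -0.2    0.074]
spacer 0.84 172 187 [0.503 0.324 0.023]
spacer 0.83 91 246 [ 0.321  0.588 -0.002]
cover 0.68 403 178 [ 0.507 -0.397  0.091]

[... 622 characters left out ...]
56 200 [0.545 0.06  0.068]
cassette 0.56 196 231 [ 0.538 -0.166  0.034]
cassette 0.46 344 212 [0.716 0.315 0.036]
spacer 0.91 314 176 [0.524 0.322 0.005]
spacer 0.86 342 114 [0.326 0.588 0.021]
cover 0.95 127 254 [ 0.532 -0.391  0.081]
cover 0.26 132 259 [ 0.553 -0.383  0.077]
stand 0.91 129 260 [ 0.555 -0.391  0.083]
screwdriver 0.71 207 184 [ 0.377 -0.053  0.024]
mug 0.66 314 172 [0.51  0.331 0.006]
mug 0.62 228 295 [ 0.775 -0.165  0.006]
jar 0.93 200 274 [ 0.689 -0.216  0.055]
multimeter 0.67 348 211 [0.718 0.331 0.033]
pliers 0.68 262 155 [0.342 0.197 0.002]
screw_tray 0.56 363 178 [0.621 0.478 0.007]
screw_tray 0.37 263 155 [ 0.342  0.202 -0.001]
iron 0.62 160 304 [ 0.739 -0.352  0.117]
```

View pics/top0.png

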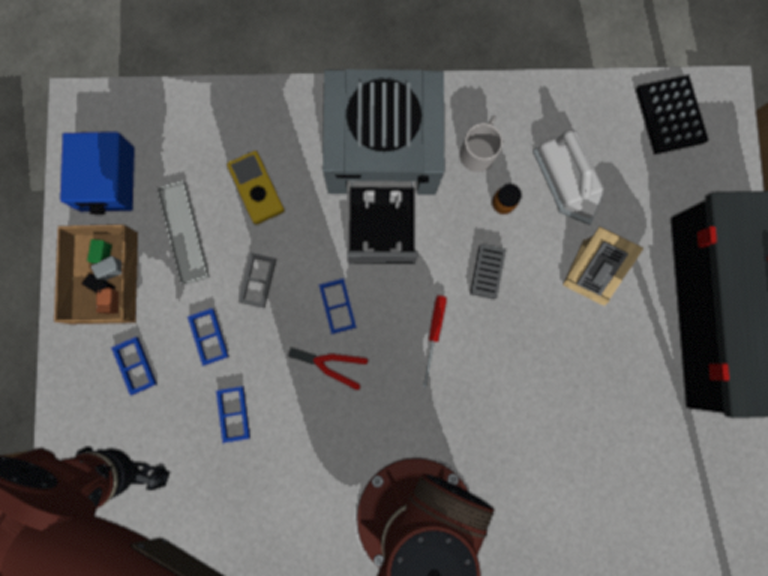

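View pics/scene0.png

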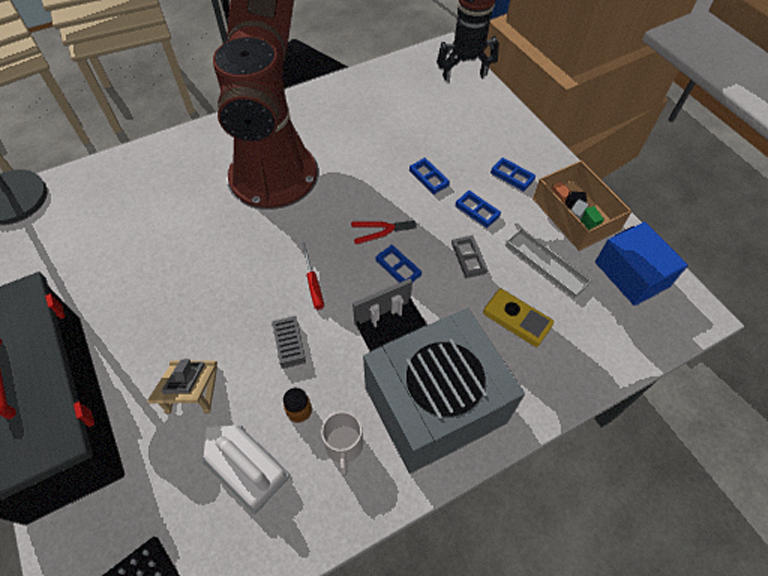

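The top view (1.5x) shows the cassette at (487,270), the grey spacer at (258,279), the cover on its stand at (602,268), and the drawer pocket at (382,222), with the extractor behind it. Blue frames are decoys. Next I measure the poses from depth.

```bash
cat > m.py <<'E'
from h import *
def clouds(n=2):
    P=[];C=[];V=[]
    for k in("top","scene"):
        for i in range(n):
            p=vision.capture(k);w=cloud(p);P.append(w.reshape(-1,3));C.append(p["frame"].reshape(-1,3).astype(int));V+= [k]*len(P[-1])
    return np.vstack(P),np.vstack(C),np.array(V)
def rect(q):
    (c,s,a)=cv2.minAreaRect((q*1000).astype(np.float32))
    if s[0]<s[1]: a+=90
    return np.round(c,1),np.round(sorted(s),1),round((a+90)%180-90,1)
E
python3 - <<'E'
from m import *
P,C,V=clouds()
grey=(C.max(1)-C.min(1)<45)
def sel(c,rad,z0,z1): return (np.hypot(P[:,0]-c[0],P[:,1]-c[1])<rad)&(P[:,2]>z0)&(P[:,2]<z1)
for nm,c,z0,z1 in(("cassette",(.515,-.163),.024,.042),("spacer",(.508,.323),.012,.03)):
    for k in("top","scene"):
        m=sel(c,.085,z0,z1)&grey&(V==k); q=P[m]; 
        # drop outliers
        ctr=np.median(q,0); cov=np.cov((q[:,:2]-q[:,:2].mean(0)).T); e,v=np.linalg.eigh(cov)
        print(nm,k,m.sum(),np.round(ctr,4),rect(q[:,:2]),"pca",np.round(q[:,:2].mean(0),4),np.degrees(np.arctan2(v[1,1],v[0,1])).round(1))
# drawer
for k in("top","scene"):
    m=sel((.60,.06),.13,.0,.15)&(V==k); q=P[m]; c=C[m]
    wh=(c.min(1)>120)&(q[:,2]>.03)&(q[:,2]<.085)
    print("white",k,wh.sum()); 
    w=q[wh]; 
    if wh.sum()>8:
        _,lab,cen=cv2.kmeans(w[:,:2].astype(np.float32),4,None,(3,50,1e-5),5,cv2.KMEANS_PP_CENTERS)
        for i in range(4): print(np.round(cen[i],3),(lab==i).sum(),np.round(w[lab[:,0]==i].min(0),3),np.round(w[lab[:,0]==i].max(0),3))
    f=(q[:,2]>.092)&(q[:,2]<.108)&(q[:,0]<.60); print("front top",f.sum(),np.round(q[f].mean(0),4) if f.any() else"",rect(q[f][:,:2]) if f.sum()>4 else "")
    fl=(q[:,2]>.005)&(q[:,2]<.016)&(c.max(1)<70); print("floor",fl.sum(),rect(q[fl][:,:2]))
    e=(P[:,2]>.165)&(P[:,2]<.185)&(np.hypot(P[:,0]-.8,P[:,1]-.08)<.2)&(V==k); print("ext",rect(P[e][:,:2]),np.median(P[e,2]))
# stand/cover
for k in("top","scene"):
    m=sel((.51,-.39),.1,.02,.16)&(V==k); q=P[m];c=C[m]; g=(c.max(1)-c.min(1)<25)
    q=q[g]
    print(k,g.sum())
    np.save(f"cov_{k}.npy",q)
    # plane RANSAC with tilt ~35
    best=0;rng=np.random.default_rng(0)
    for _ in range(1500):
        a=q[rng.choice(len(q),3,0)];n=np.cross(a[1]-a[0],a[2]-a[0]);L=np.linalg.norm(n)
        if L<1e-5: continue
        n/=L; n*=np.sign(n[2])
        if abs(np.degrees(np.arccos(n[2]))-35)>5: continue
        i=abs((q-a[0])@n)<.002
        if i.sum()>best: best=i.sum();bi=i;bn=n
    qq=q[bi];n=np.linalg.svd(qq-qq.mean(0))[2][2];n*=np.sign(n[2])
    d=(q-qq.mean(0))@n
    print("plane",best,np.round(n,3),"tilt",np.degrees(np.arccos(n[2])).round(1),"az",np.degrees(np.arctan2(n[1],n[0])).round(1),np.round(qq.mean(0),4),np.histogram(d,np.arange(-.03,.04,.005)))
E
```

```text
cassette top 1198 [ 0.5141 -0.1678  0.0317] (array([ 515.4, -168.4]), array([ 56.9, 111.3]), -12.9) pca [ 0.5144 -0.1678] 166.8
cassette scene 996 [ 0.5154 -0.1722  0.0334] (array([ 512.5, -171.6]), array([ 56.1, 113.2]), -12.9) pca [ 0.5149 -0.1722] 166.8
spacer top 626 [0.507  0.3284 0.0196] (array([507.2, 329.4]), array([ 57.5, 110.3]), -13.7) pca [0.5069 0.3289] 166.7
spacer scene 490 [0.506  0.3253 0.0201] (array([503.9, 326. ]), array([ 57.9, 114.6]), -13.4) pca [0.5065 0.325 ] 166.2
white top 110
[0.677 0.082] 43 [0.674 0.076 0.03 ] [0.681 0.089 0.079]
[0.676 0.032] 30 [0.673 0.026 0.031] [0.679 0.036 0.076]
[0.672 0.022] 19 [0.661 0.02  0.067] [0.678 0.026 0.079]
[0.671 0.091] 18 [0.664 0.089 0.07 ] [0.677 0.093 0.078]
front top 420 [0.5434 0.0609 0.0992] (array([543.9,  59.8]), array([ 14. , 144.1]), 88.0)
floor 2746 (array([619.7,  54.8]), array([137.6, 164.2]), -1.0)
ext (array([799.5,  53.6]), array([214.3, 238.5]), 88.1) 0.17631190162701327
white scene 81
[0.563 0.02 ] 14 [0.553 0.017 0.03 ] [0.569 0.024 0.079]
[0.555 0.084] 29 [0.551 0.075 0.061] [0.558 0.094 0.08 ]
[0.
[... 530 characters left out ...]
000e-02, -2.5000000e-02, -2.0000000e-02, -1.5000000e-02,
       -1.0000000e-02, -5.0000000e-03,  6.9388939e-18,  5.0000000e-03,
        1.0000000e-02,  1.5000000e-02,  2.0000000e-02,  2.5000000e-02,
        3.0000000e-02,  3.5000000e-02,  4.0000000e-02]))
scene 862
plane 414 [-0.5    0.281  0.819] tilt 35.0 az 150.7 [ 0.5177 -0.4025  0.0763] (array([  1,   0,   8,  25,  63, 268, 252,  33,  39,  27,  79,  49,   0,
         0]), array([-3.0000000e-02, -2.5000000e-02, -2.0000000e-02, -1.5000000e-02,
       -1.0000000e-02, -5.0000000e-03,  6.9388939e-18,  5.0000000e-03,
        1.0000000e-02,  1.5000000e-02,  2.0000000e-02,  2.5000000e-02,
        3.0000000e-02,  3.5000000e-02,  4.0000000e-02]))
```

```bash
cat >> h.py <<'E'
def rotdown(phi_deg,lean_deg=0):
    """tool x at world azimuth phi (long axis), pointing down, then leaned about tool y"""
    a=np.radians(phi_deg);c,s=np.cos(a),np.sin(a)
    return R.from_matrix(np.array([[c,s,0],[s,-c,0],[0,0,-1]]))*R.from_rotvec([0,np.radians(lean_deg),0])
def plan(pos,Rt,s=None):
    s=s or st(); q=s["tool_rot"]; Rc=R.from_quat([q[1],q[2],q[3],q[0]])
    d=Rc.inv().apply(np.array(pos)-s["position"]); t=(Rc.inv()*Rt).as_rotvec()
    print("row",np.round(d,4).tolist(),np.round(t,3).tolist(),"|d|%.3f turn %.1f"%(np.linalg.norm(d),np.degrees(np.linalg.norm(t))))
def show():
    s=st();print("t",s["time_s"],"pos",np.round(s["position"],4),"q",np.round(s["qpos"],2),"F",np.round(s["force"],1),"gap",round(float(s["finger_gap"]),4))
E
python3 - <<'E'
from h import *
for k,c0,n in(("top",[.5107,-.3991,.0672],[-.502,.262,.824]),("scene",[.5177,-.4025,.0763],[-.5,.281,.819])):
    q=np.load(f"cov_{k}.npy");n=np.array(n);n/=np.linalg.norm(n)
    x=-n*n[2]; x[2]+=1; x/=np.linalg.norm(x)   # up-slope
    y=np.cross(n,x); d=(q-c0)@n
    f=np.stack([(q-c0)@x,(q-c0)@y],1)*1000
    for lo,hi in((.018,.032),(-.004,.004)):
        m=(d>lo)&(d<hi); m&=(abs(f[:,0])<80)&(abs(f[:,1])<45)
        c,sz,a=cv2.minAreaRect(f[m].astype(np.float32)); md=np.median(d[m])
        w=np.array(c0)+x*c[0]/1000+y*c[1]/1000+n*md
        print(k,lo,m.sum(),"c",np.round(c,1),"sz",np.round(sz,1),round(a,1),"d",round(md,4),"world",np.round(w,4),"upslope az",np.degrees(np.arctan2(x[1],x[0])).round(1), "pct",np.percentile(f[m],[2,50,98],axis=0).round(0).tolist())
plan([.515,-.170,.13],rotdown(166.9))
E
```

```text
top 0.018 222 c [-3.4 -0.8] sz [50.9 21.4] 1.5 d 0.0247 world [ 0.4955 -0.392   0.0856] upslope az -27.6 pct [[-28.0, -11.0], [-3.0, -1.0], [21.0, 9.0]]
top -0.004 813 c [-3.  -1.9] sz [ 58.4 111.4] 90.0 d 0.0001 world [ 0.5075 -0.3996  0.0656] upslope az -27.6 pct [[-56.0, -28.0], [6.0, 3.0], [50.0, 26.0]]
scene 0.018 140 c [-13.6  -6. ] sz [50.7 21.4] 2.7 d 0.0243 world [ 0.493  -0.3954  0.0884] upslope az -29.3 pct [[-36.0, -15.0], [-9.0, -5.0], [11.0, 4.0]]
scene -0.004 502 c [-19.1  -2.4] sz [ 68.9 131.4] 80.8 d 0.0 world [ 0.5029 -0.3969  0.0653] upslope az -29.3 pct [[-68.0, -32.0], [9.0, 4.0], [42.0, 22.0]]
row [-0.5423, -0.5283, 0.1013] [-0.0, -0.0, -0.084] |d|0.764 turn 4.8
```

Emit:
move_arm --targets '[[0.085,[0.02,-0.1,0],[0,0,0]],[0.085,[0.04,-0.2,0],[0,0,0]]]'

```text
time_s: 1.9
position: [0.1124, 0.4114, 0.2305]
tool_rot: [-0.0, 0.156, 0.988, -0.001]
force: [0.0, 0.5, 0.8]
finger_gap: 0.0849
```

Emit:
move_arm --targets '[[0.085,[-0.04,0,0],[0,0,0]],[0.085,[-0.08,0,0],[0,0,0]],[0.085,[-0.12,0,0],[0,0,0]],[0.085,[-0.17,-0.03,0],[0,0,0]],[0.085,[-0.21,-0.07,0],[0,0,0]],[0.085,[-0.25,-0.11,0],[0,0,0]],[0.085,[-0.29,-0.15,0],[0,0,0]],[0.085,[-0.32,-0.18,0],[0,0,0]]]'

```text
time_s: 2.7
position: [0.3532, 0.1587, 0.2316]
tool_rot: [0.0, 0.156, 0.988, 0.0]
force: [0.5, 0.0, -0.1]
finger_gap: 0.0849
```

```bash
python3 -c "
from h import *
show();plan([.515,-.170,.15],rotdown(166.9))"
```

```text
t 2.7 pos [0.3532 0.1587 0.2316] q [ 0.23  0.03 -0.48  1.07  0.    0.55] F [ 0.5  0.  -0.1] gap 0.0849
row [-0.255, -0.263, 0.0816] [0.0, 0.001, -0.084] |d|0.375 turn 4.8
```

Emit:
move_arm --targets '[[0.085,[-0.255,-0.263,0.082],[0,0,-0.084]],[0.085,[-0.255,-0.263,0.082],[0,0,-0.084]],[0.085,[-0.255,-0.263,0.082],[0,0,-0.084]],[0.085,[-0.255,-0.263,0.082],[0,0,-0.084]],[0.085,[-0.255,-0.263,0.082],[0,0,-0.084]],[0.085,[-0.255,-0.263,0.082],[0,0,-0.084]],[0.085,[-0.255,-0.263,0.082],[0,0,-0.084]],[0.085,[-0.255,-0.263,0.082],[0,0,-0.084]]]'

```text
time_s: 3.5
position: [0.5154, -0.1718, 0.1483]
tool_rot: [0.0, 0.115, 0.993, -0.0]
force: [-0.2, 0.1, 0.3]
finger_gap: 0.0854
```

```bash
python3 -c "
from h import *
show();plan([.515,-.170,.007],rotdown(166.9))"
```

```text
t 3.5 pos [ 0.5154 -0.1718  0.1483] q [-0.46  0.38 -0.25  0.94 -0.   -0.22] F [-0.2  0.1  0.3] gap 0.0854
row [0.0008, 0.0017, 0.1413] [-0.001, 0.0, -0.003] |d|0.141 turn 0.2
```

Emit:
move_arm --targets '[[0.085,[0.0,0.001,0.045],[0,0,0]],[0.085,[0.0,0.002,0.09],[0,0,0]],[0.085,[0.0,0.002,0.12],[0,0,0]],[0.085,[0.0,0.002,0.141],[0,0,0]],[0.085,[0.0,0.002,0.141],[0,0,0]],[0.045,[0.0,0.002,0.141],[0,0,0]],[0.045,[0.0,0.002,0.141],[0,0,0]],[0.045,[0.0,0.002,0.141],[0,0,0]]]'

```text
time_s: 4.3
position: [0.516, -0.167, 0.0102]
tool_rot: [0.001, 0.114, 0.993, -0.001]
force: [-1.4, -0.9, 5.2]
finger_gap: 0.0548
```

Emit:
move_arm --targets '[[0.03,[0,0,0],[0,0,0]],[0.03,[0,0,0],[0,0,0]],[0.03,[0,0,0],[0,0,0]],[0.03,[0,0,-0.01],[0,0,0]],[0.03,[0,0,-0.03],[0,0,0]],[0.03,[0,0,-0.07],[0,0,0]],[0.03,[0,0,-0.11],[0,0,0]],[0.03,[0,0,-0.14],[0,0,0]]]'

```text
time_s: 5.1
position: [0.5153, -0.1663, 0.1519]
tool_rot: [0.001, 0.114, 0.993, -0.0]
force: [1.6, 0.1, -2.9]
finger_gap: 0.0544
```

```bash
python3 -c "
from h import *
show();plan([.616,.057,.17],rotdown(178.1))"
```

```text
t 5.1 pos [ 0.5153 -0.1663  0.1519] q [-0.45  0.38 -0.25  0.94  0.   -0.22] F [ 1.6  0.1 -2.9] gap 0.0544
row [-0.0475, 0.2403, -0.0181] [-0.001, 0.003, -0.196] |d|0.246 turn 11.2
```

Emit:
move_arm --targets '[[0.03,[-0.01,0.04,-0.018],[0,0,-0.04]],[0.03,[-0.02,0.085,-0.018],[0,0,-0.08]],[0.03,[-0.03,0.13,-0.018],[0,0,-0.12]],[0.03,[-0.038,0.175,-0.018],[0,0,-0.16]],[0.03,[-0.045,0.21,-0.018],[0,0,-0.196]],[0.03,[-0.047,0.23,-0.018],[0,0,-0.196]],[0.03,[-0.047,0.24,-0.018],[0,0,-0.196]],[0.03,[-0.047,0.24,-0.018],[0,0,-0.196]]]'

```text
time_s: 5.9
position: [0.6148, 0.0578, 0.1668]
tool_rot: [0.0, 0.016, 1.0, 0.0]
force: [0.2, -0.2, -2.7]
finger_gap: 0.0546
```

```bash
python3 - <<'E'
from m import *
show();plan([.616,.057,.17],rotdown(178.1))
for k in("top","scene"):
    p=vision.capture(k);save(p,k+"1.png",(190,100,330,260) if k=="top" else (190,110,330,260),2.8)
    w=cloud(p).reshape(-1,3);c=p["frame"].reshape(-1,3).astype(int)
    m=(np.hypot(w[:,0]-.616,w[:,1]-.057)<.085)
    z=w[m,2]; print(k,np.histogram(z,np.arange(0,.3,.01))[0])
    for lo,hi in((.155,.175),(.18,.21)):
        q=w[m&(w[:,2]>lo)&(w[:,2]<hi)]
        if len(q)>20: print(lo,len(q),rect(q[:,:2]),np.median(q[:,2]))
    mm=m&(c.min(1)>110)&(w[:,2]>.03)&(w[:,2]<.085); 
    print("white",mm.sum(), np.round(np.percentile(w[mm],[1,99],axis=0),3).tolist() if mm.any() else"")
E
python3 -c "
import cv2,numpy as np
a=cv2.imread('pics/top1.png');b=cv2.imread('pics/scene1.png');h=min(len(a),len(b));cv2.imwrite('pics/p1.png',np.hstack([a[:h],b[:h]]))"
```

```text
t 5.9 pos [0.6148 0.0578 0.1668] q [-0.02  0.51  0.    1.07  0.    0.01] F [ 0.2 -0.2 -2.7] gap 0.0546
row [-0.0013, -0.0007, -0.0032] [0.0, 0.0, 0.002] |d|0.004 turn 0.1
top [0 0 0 0 0 0 0 0 0 0 0 0 0 0 0 0 0 0 0 0 0 0 0 0 0 0 0 2 0]
white 0 
scene [173 327  38  40  15  13  18  34   6  10   8   0   0   0   0   6  35  85
 238 165  19  18  80  36  52  39  60 123  17]
0.155 80 (array([660.5,  55.2]), array([66.7, 79.6]), -7.8) 0.16968114349098407
0.18 422 (array([621.6,  49.9]), array([ 80.5, 129.2]), 27.7) 0.18962762206847866
white 39 [[0.549, 0.018, 0.031], [0.571, 0.038, 0.079]]
```

View pics/p1.png

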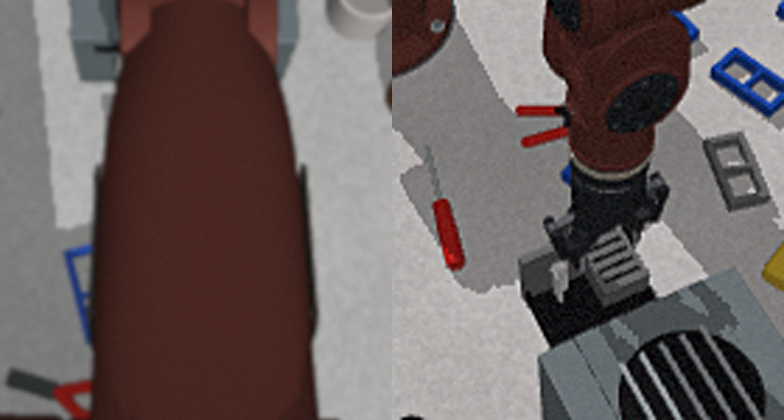

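Run:
```python
from m import *
W=[];Cc=[]
for i in range(4):
    p=vision.capture("scene");W.append(cloud(p).reshape(-1,3));Cc.append(p["frame"].reshape(-1,3).astype(int))
w=np.vstack(W);c=np.vstack(Cc)
s=st()["position"]; a=np.radians(-1.9);ux=np.array([np.cos(a),np.sin(a)]);uy=np.array([-ux[1],ux[0]])
d=w[:,:2]-s[:2]; X=d@ux*1000;Y=d@uy*1000
m=(w[:,2]>.180)&(w[:,2]<.196)&(X>18)&(X<75)&(abs(Y)<45)&(c.max(1)-c.min(1)<30)
for x0 in range(18,62,6):
    k=m&(X>=x0)&(X<x0+6); 
    if k.sum()>4: print("cass x",x0,k.sum(),"Y",np.percentile(Y[k],[2,98]).round(1),"z",np.median(w[k,2]).round(4))
for y0 in range(-30,30,10):
    k=m&(Y>=y0)&(Y<y0+10); 
    if k.sum()>4: print("cass y",y0,"Xmax",np.percentile(X[k],[97,99.5]).round(1))
# guides: white points, near guides
g=(c.min(1)>105)&(w[:,2]>.032)&(w[:,2]<.066)&(X>-85)&(X<75)&(abs(Y)<50)
print("white",g.sum())
q=np.stack([X[g],Y[g]],1); H,xe,ye=np.histogram2d(q[:,0],q[:,1],[np.arange(-75,80,3),np.arange(-48,50,3)])
for i,j in np.argwhere(H>2): print((int(xe[i]),int(ye[j]),int(H[i,j])),end=" ")
```

```text
cass x 18 129 Y [-29.4  25.8] z 0.1895
cass x 24 136 Y [-29.4  24.7] z 0.1895
cass x 30 133 Y [-29.4  24.4] z 0.1893
cass x 36 128 Y [-29.   25.3] z 0.1895
cass x 42 139 Y [-29.   24.9] z 0.1892
cass x 48 184 Y [-29.2  25. ] z 0.1874
cass y -30 Xmax [52.1 53.5]
cass y -20 Xmax [52.3 53.5]
cass y -10 Xmax [52.6 53.3]
cass y 0 Xmax [52.  52.2]
cass y 10 Xmax [52.3 52.8]
cass y 20 Xmax [52.8 53.4]
white 91
(-60, -30, 4) (-60, -24, 13) (-60, -21, 9) (-57, -39, 6) (-57, -27, 5) (-57, -21, 7) (-48, -39, 14) (-48, -36, 5) (-45, -36, 12)
```

Emit:
move_arm --targets '[[0.03,[-0.002,0,0.025],[0,0,0]],[0.03,[-0.002,0,0.05],[0,0,0]],[0.03,[-0.002,0,0.07],[0,0,0]],[0.03,[-0.002,0,0.08],[0,0,0]],[0.03,[-0.002,0,0.09],[0,0,0]],[0.03,[-0.002,0,0.1],[0,0,0]],[0.03,[-0.002,0,0.11],[0,0,0]],[0.03,[-0.002,0,0.12],[0,0,0]]]'

```text
time_s: 7.0
position: [0.6173, 0.0568, 0.046]
tool_rot: [0.0, 0.016, 1.0, -0.0]
force: [0.0, -0.1, -3.3]
finger_gap: 0.0547
```

```bash
python3 -c "
from h import *
show();print(np.round(st()['wrist_torque'],2));plan([.6168,.0576,.021],rotdown(178.1))
p=vision.capture('scene');save(p,'s2.png',(190,130,330,250),5)"
```

```text
t 7.0 pos [0.6173 0.0568 0.046 ] q [-0.03  0.62 -0.15  0.81  0.    0.01] F [ 0.  -0.1 -3.3] gap 0.0547
[-0.02 -0.   -0.05]
row [0.0005, 0.0008, 0.025] [0.0, 0.001, 0.0] |d|0.025 turn 0.1
```

View pics/s2.png

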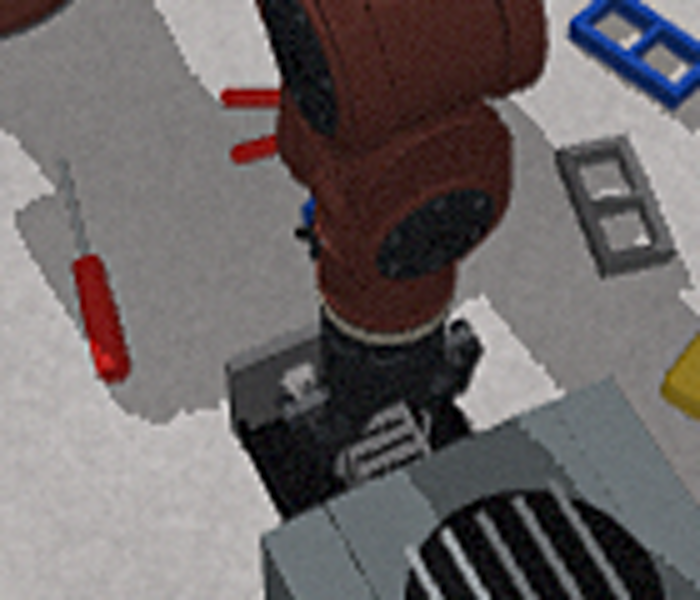

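The cassette, at (390,440), is down between the guides and there is no contact force. I'll lower it the rest of the way.

Emit:
move_arm --targets '[[0.03,[0,0,0.008],[0,0,0]],[0.03,[0,0,0.015],[0,0,0]],[0.03,[0,0,0.02],[0,0,0]],[0.03,[0,0,0.023],[0,0,0]],[0.03,[0,0,0.025],[0,0,0]],[0.03,[0,0,0.026],[0,0,0]],[0.03,[0,0,0.026],[0,0,0]]]'

```text
time_s: 7.75
position: [0.6171, 0.0568, 0.0205]
tool_rot: [0.0, 0.016, 1.0, -0.0]
force: [0.1, -0.6, -3.2]
finger_gap: 0.0548
```

Emit:
move_arm --targets '[[0.03,[0,0,0.001],[0,0,0]],[0.03,[0,0,0.002],[0,0,0]],[0.03,[0,0,0.002],[0,0,0]]]'

```text
time_s: 8.05
position: [0.6184, 0.0567, 0.0202]
tool_rot: [0.002, 0.016, 1.0, -0.0]
force: [-1.1, 1.0, 11.0]
finger_gap: 0.0545
```

Emit:
move_arm --targets '[[0.03,[0,0,-0.001],[0,0,0]],[0.085,[0,0,-0.002],[0,0,0]],[0.085,[0,0,-0.002],[0,0,0]],[0.085,[0,0,-0.002],[0,0,0]],[0.085,[0,0,-0.002],[0,0,0]],[0.085,[0,0,-0.002],[0,0,0]],[0.085,[0,0,-0.03],[0,0,0]],[0.085,[0,0,-0.07],[0,0,0]]]'

```text
time_s: 8.85
position: [0.615, 0.0568, 0.0869]
tool_rot: [-0.002, 0.016, 1.0, 0.0]
force: [0.8, -0.7, -0.9]
finger_gap: 0.0852
```

```bash
python3 -c "
from h import *
show();plan([.6168,.0576,.17],rotdown(178.1));plan([.507,.3275,.17],rotdown(166.4))"
```

```text
t 8.85 pos [0.615  0.0568 0.0869] q [-0.03  0.58 -0.1   0.9  -0.    0.01] F [ 0.8 -0.7 -0.9] gap 0.0852
row [-0.0014, 0.0009, -0.0831] [-0.0, -0.005, 0.0] |d|0.083 turn 0.3
row [0.1172, 0.267, -0.0826] [-0.001, -0.005, 0.204] |d|0.303 turn 11.7
```

Emit:
move_arm --targets '[[0.085,[0.0,0.0,-0.045],[0,0,0]],[0.085,[0.0,0.01,-0.085],[0,-0.005,0]],[0.085,[0.02,0.05,-0.085],[0,-0.005,0.05]],[0.085,[0.04,0.095,-0.085],[0,-0.005,0.1]],[0.085,[0.06,0.14,-0.085],[0,-0.005,0.15]],[0.085,[0.08,0.185,-0.085],[0,-0.005,0.204]],[0.085,[0.1,0.23,-0.085],[0,-0.005,0.204]],[0.085,[0.117,0.267,-0.083],[0,-0.005,0.204]]]'

```text
time_s: 9.65
position: [0.5076, 0.3298, 0.1716]
tool_rot: [0.003, 0.118, 0.993, 0.0]
force: [-0.4, 0.2, 0.0]
finger_gap: 0.0849
```

```bash
python3 -c "
from m import *
show();plan([.507,.3275,.006],rotdown(166.4))
for k in('top','scene'):
    p=vision.capture(k);w=cloud(p).reshape(-1,3);c=p['frame'].reshape(-1,3).astype(int)
    q=w[(abs(w[:,0]-.616)<.05)&(abs(w[:,1]-.057)<.022)&(w[:,2]>.005)&(w[:,2]<.09)]
    print(k,len(q),np.percentile(q[:,2],[5,25,50,75,95]).round(4), np.linalg.lstsq(np.c_[q[:,:2]-[.616,.057],np.ones(len(q))],q[:,2],rcond=None)[0].round(4))
"
```

```text
t 9.65 pos [0.5076 0.3298 0.1716] q [ 0.46  0.48 -0.04  1.06 -0.    0.69] F [-0.4  0.2  0. ] gap 0.0849
row [0.001, -0.0026, 0.1656] [0.001, 0.005, 0.001] |d|0.166 turn 0.3
top 416 [0.0368 0.0398 0.0421 0.0441 0.0469] [ 0.0039 -0.0125  0.042 ]
scene 230 [0.0397 0.0418 0.0433 0.0446 0.0471] [ 0.0013 -0.0129  0.0433]
```

Emit:
move_arm --targets '[[0.085,[0.001,-0.002,0.045],[0,0.005,0]],[0.085,[0.001,-0.002,0.09],[0,0.005,0]],[0.085,[0.001,-0.002,0.13],[0,0.005,0]],[0.085,[0.001,-0.002,0.155],[0,0.005,0]],[0.085,[0.001,-0.002,0.167],[0,0.005,0]],[0.085,[0.001,-0.002,0.167],[0,0.005,0]],[0.085,[0.001,-0.002,0.167],[0,0.005,0]]]'

```text
time_s: 10.45
position: [0.5091, 0.3258, 0.0054]
tool_rot: [0.001, 0.118, 0.993, 0.001]
force: [-0.1, 0.7, 0.5]
finger_gap: 0.0852
```

Emit:
move_arm --targets '[[0.03,[0,0,0],[0,0,0]],[0.03,[0,0,0],[0,0,0]],[0.03,[0,0,0],[0,0,0]],[0.03,[0,0,0],[0,0,0]],[0.03,[0,0,0],[0,0,0]],[0.03,[0,0,0],[0,0,0]]]'

```text
time_s: 11.05
position: [0.5092, 0.3261, 0.006]
tool_rot: [0.001, 0.118, 0.993, 0.001]
force: [-1.4, -0.5, 8.5]
finger_gap: 0.0541
```

Emit:
move_arm --targets '[[0.03,[0,0,-0.005],[0,0,0]],[0.03,[0,0,-0.02],[0,0,0]],[0.03,[0,0,-0.05],[0,0,0]],[0.03,[0,0,-0.09],[0,0,0]],[0.03,[0,0,-0.13],[0,0,0]],[0.03,[0,0,-0.165],[0,0,0]],[0.03,[0,0,-0.165],[0,0,0]]]'

```text
time_s: 11.75
position: [0.5108, 0.3269, 0.1751]
tool_rot: [0.004, 0.118, 0.993, 0.003]
force: [0.0, 0.7, -2.0]
finger_gap: 0.0542
```

```bash
python3 -c "
from h import *
show();plan([.6168,.0573,.17],rotdown(178.1))"
```

```text
t 11.75 pos [0.5108 0.3269 0.1751] q [ 0.45  0.47 -0.03  1.06  0.    0.69] F [ 0.   0.7 -2. ] gap 0.0542
row [-0.1663, -0.2373, 0.0048] [0.005, 0.007, -0.203] |d|0.290 turn 11.7
```

Emit:
move_arm --targets '[[0.03,[-0.027,-0.038,0],[0,0,-0.04]],[0.03,[-0.054,-0.077,0],[0.005,0.007,-0.08]],[0.03,[-0.08,-0.115,0],[0.005,0.007,-0.12]],[0.03,[-0.105,-0.15,0.0],[0.005,0.007,-0.16]],[0.03,[-0.13,-0.187,0.0],[0.005,0.007,-0.203]],[0.03,[-0.154,-0.22,0.002],[0.005,0.007,-0.203]],[0.03,[-0.166,-0.237,0.004],[0.005,0.007,-0.203]],[0.03,[-0.166,-0.237,0.004],[0.005,0.007,-0.203]]]'

```text
time_s: 12.55
position: [0.6143, 0.0533, 0.1643]
tool_rot: [-0.004, 0.019, 1.0, -0.002]
force: [-0.8, 0.6, -1.4]
finger_gap: 0.0544
```

```bash
cat > side.py <<'E'
from m import *
import sys
z0,z1=float(sys.argv[1]),float(sys.argv[2])
W=[];Cc=[]
for i in range(3):
    p=vision.capture("scene");W.append(cloud(p).reshape(-1,3));Cc.append(p["frame"].reshape(-1,3).astype(int))
w=np.vstack(W);c=np.vstack(Cc)
s=st()["position"]; a=np.radians(-1.9);ux=np.array([np.cos(a),np.sin(a)]);uy=np.array([-ux[1],ux[0]])
d=w[:,:2]-s[:2]; X=d@ux*1000;Y=d@uy*1000
m=(w[:,2]>z0)&(w[:,2]<z1)&(X>18)&(X<75)&(abs(Y)<45)&(c.max(1)-c.min(1)<30)
show()
for x0 in range(18,62,6):
    k=m&(X>=x0)&(X<x0+6)
    if k.sum()>4: print("part x",x0,k.sum(),"Y",np.percentile(Y[k],[2,98]).round(1),"z",np.median(w[k,2]).round(4))
for y0 in range(-30,30,10):
    k=m&(Y>=y0)&(Y<y0+10)
    if k.sum()>4: print("part y",y0,"Xmax",np.percentile(X[k],[97,99.5]).round(1))
E
python3 side.py .172 .192; python3 -c "
from h import *
plan([.6168,.0573,.17],rotdown(178.1))"
```

```text
t 12.7 pos [0.6133 0.0569 0.1649] q [-0.02  0.51  0.01  1.07 -0.    0.01] F [-0.8  0.7 -1.8] gap 0.0542
part x 18 37 Y [-32.6  24.7] z 0.1787
part x 24 36 Y [-32.1  24.9] z 0.1795
part x 30 36 Y [-32.4  25. ] z 0.1786
part x 36 44 Y [-32.8  24.7] z 0.1789
part x 42 101 Y [-31.5  23.9] z 0.1789
part x 48 96 Y [-31.7  23. ] z 0.1774
part y -30 Xmax [51.  51.3]
part y -20 Xmax [51.7 52. ]
part y -10 Xmax [52.8 53.9]
part y 0 Xmax [52.4 52.6]
part y 10 Xmax [51.8 52.6]
part y 20 Xmax [50.7 51.4]
row [-0.0034, 0.0005, -0.0051] [-0.003, -0.008, -0.0] |d|0.006 turn 0.5
```

Emit:
move_arm --targets '[[0.03,[-0.004,0,0.02],[-0.003,-0.008,0]],[0.03,[-0.004,0,0.045],[-0.003,-0.008,0]],[0.03,[-0.004,0,0.065],[-0.003,-0.008,0]],[0.03,[-0.004,0,0.075],[-0.003,-0.008,0]],[0.03,[-0.004,0,0.083],[-0.003,-0.008,0]],[0.03,[-0.004,0,0.09],[-0.003,-0.008,0]],[0.03,[-0.004,0,0.097],[-0.003,-0.008,0]],[0.03,[-0.004,0,0.102],[-0.003,-0.008,0]]]'

```text
time_s: 13.5
position: [0.6182, 0.0558, 0.0634]
tool_rot: [0.001, 0.017, 1.0, -0.0]
force: [3.0, -0.4, 0.8]
finger_gap: 0.0543
```

```bash
python3 -c "
from h import *
show();plan([.6178,.0569,.049],rotdown(178.1));show()"
```

```text
t 13.5 pos [0.6182 0.0558 0.0634] q [-0.03  0.6  -0.13  0.84 -0.    0.01] F [ 3.  -0.4  0.8] gap 0.0543
row [0.0005, 0.0011, 0.0144] [-0.001, 0.003, -0.0] |d|0.014 turn 0.2
t 13.5 pos [0.6182 0.0558 0.0634] q [-0.03  0.6  -0.13  0.84 -0.    0.01] F [ 3.  -0.4  0.8] gap 0.0543
```

Emit:
move_arm --targets '[[0.03,[0,0.001,0.005],[0,0,0]],[0.03,[0,0.001,0.009],[0,0,0]],[0.03,[0,0.001,0.012],[0,0,0]],[0.03,[0,0.001,0.013],[0,0,0]],[0.03,[0,0.001,0.013],[0,0,0]]]'

```text
time_s: 14.0
position: [0.6171, 0.0567, 0.0501]
tool_rot: [0.0, 0.017, 1.0, -0.0]
force: [2.3, -0.4, -1.1]
finger_gap: 0.0541
```

Emit:
move_arm --targets '[[0.03,[0,0,0.001],[0,0,0]],[0.03,[0,0,0.002],[0,0,0]],[0.03,[0,0,0.003],[0,0,0]],[0.03,[0,0,0.003],[0,0,0]]]'

```text
time_s: 14.4
position: [0.6171, 0.0567, 0.048]
tool_rot: [0.0, 0.017, 1.0, -0.0]
force: [-1.4, -0.6, 10.0]
finger_gap: 0.0543
```

Emit:
move_arm --targets '[[0.03,[0,0,-0.001],[0,0,0]],[0.085,[0,0,-0.001],[0,0,0]],[0.085,[0,0,-0.001],[0,0,0]],[0.085,[0,0,-0.001],[0,0,0]],[0.085,[0,0,-0.001],[0,0,0]],[0.085,[0,0,-0.001],[0,0,0]],[0.085,[0,0,-0.04],[0,0,0]],[0.085,[0,0,-0.08],[0,0,0]]]'

```text
time_s: 15.2
position: [0.6158, 0.0568, 0.1269]
tool_rot: [-0.001, 0.017, 1.0, -0.0]
force: [1.3, -0.3, 1.0]
finger_gap: 0.085
```

```bash
cat >> h.py <<'E'
def rotcov(az=-28.4,tilt=35):
    a,t=np.radians(az),np.radians(tilt)
    up=np.array([np.cos(a)*np.cos(t),np.sin(a)*np.cos(t),np.sin(t)])
    n=np.array([-np.cos(a)*np.sin(t),-np.sin(a)*np.sin(t),np.cos(t)])
    x=-up; z=-n; y=np.cross(z,x)
    return R.from_matrix(np.stack([x,y,z],1)),n,up
E
python3 -c "
from h import *
show()
Rc,n,up=rotcov()
top=np.array([.4945,-.3935,.087])   # ridge top centre
print(n,up)
for h in(.09,-.021): 
    p=top+n*h; print(np.round(p,4)); plan(p,Rc)
"
```

```text
t 15.2 pos [0.6158 0.0568 0.1269] q [-0.03  0.54 -0.05  0.98 -0.    0.01] F [ 1.3 -0.3  1. ] gap 0.085
[-0.50454569  0.27280684  0.81915204] [ 0.72056593 -0.38960854  0.57357644]
[ 0.4491 -0.3689  0.1607]
row [0.1523, -0.4312, -0.0331] [0.14, -0.602, 0.448] |d|0.458 turn 43.7
[ 0.5051 -0.3992  0.0698]
row [0.0951, -0.4595, 0.0577] [0.14, -0.602, 0.448] |d|0.473 turn 43.7
```

Emit:
move_arm --targets '[[0.085,[0,-0.01,-0.045],[0,0,0]],[0.06,[0.01,-0.05,-0.06],[0,0,0]],[0.05,[0.03,-0.095,-0.06],[0.02,-0.1,0.07]],[0.05,[0.045,-0.14,-0.06],[0.05,-0.2,0.14]],[0.05,[0.06,-0.185,-0.06],[0.07,-0.3,0.21]],[0.05,[0.08,-0.23,-0.06],[0.095,-0.4,0.29]],[0.05,[0.1,-0.275,-0.06],[0.115,-0.5,0.37]],[0.05,[0.12,-0.32,-0.06],[0.14,-0.602,0.448]]]'

```text
time_s: 16.0
position: [0.4852, -0.2604, 0.1885]
tool_rot: [0.295, 0.235, 0.923, -0.075]
force: [1.8, -1.5, -0.2]
finger_gap: 0.0502
```

```bash
python3 -c "
from m import *
show();Rc,n,up=rotcov();plan(np.array([.4945,-.3935,.087])+n*.07,Rc)
for k in('top','scene'):
    p=vision.capture(k);w=cloud(p).reshape(-1,3)
    q=w[(abs(w[:,0]-.616)<.07)&(abs(w[:,1]-.057)<.04)&(w[:,2]>.056)&(w[:,2]<.068)]
    print(k,len(q),rect(q[:,:2]),np.median(q[:,2]),np.linalg.lstsq(np.c_[q[:,:2]-[.616,.057],np.ones(len(q))],q[:,2],rcond=None)[0].round(4))
    save(p,k+'3.png',(200,90,310,200) if k=='top' else (210,150,350,260),3.5)
a=cv2.imread('pics/top3.png');b=cv2.imread('pics/scene3.png');h=min(len(a),len(b));cv2.imwrite('pics/p3.png',np.hstack([a[:h,:400],b[:h,:400]]))
"
```

```text
t 16.0 pos [ 0.4852 -0.2604  0.1885] q [-0.69 -0.01 -0.89  0.09  0.11 -0.16] F [ 1.8 -1.5 -0.2] gap 0.0502
row [-0.0002, -0.1126, 0.0542] [-0.001, 0.009, -0.003] |d|0.125 turn 0.5
top 283 (array([622.1,  58.7]), array([ 66.2, 124.4]), -3.2) 0.06216074164051033 [ 0.0063 -0.012   0.062 ]
scene 221 (array([594.4,  55.5]), array([67.8, 95.5]), 1.4) 0.062900638365885 [-0.0034 -0.0068  0.0624]
```

View pics/p3.png

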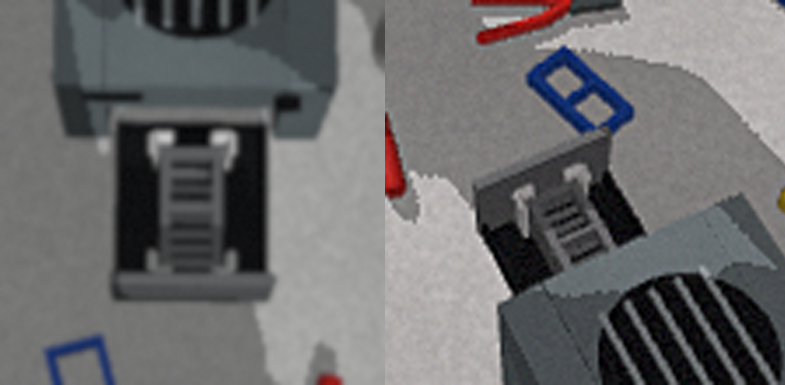

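The top crop shows the spacer squarely seated on the cassette between the four guides at (190,210), with its top flat at 62 mm. Next is the cover.

Emit:
move_arm --targets '[[0.05,[0,-0.04,0.02],[0,0.009,0]],[0.05,[0,-0.08,0.04],[0,0.009,0]],[0.05,[0,-0.113,0.054],[0,0.009,0]],[0.05,[0,-0.113,0.054],[0,0.009,0]]]'

```text
time_s: 16.5
position: [0.459, -0.3765, 0.1421]
tool_rot: [0.288, 0.236, 0.925, -0.073]
force: [-0.4, 1.0, -0.8]
finger_gap: 0.05
```

```bash
python3 -c "
from m import *
show();Rc,n,up=rotcov();plan(np.array([.4945,-.3935,.087])+n*-.020,Rc)
p=vision.capture('scene');save(p,'s4.png',(60,100,200,220),4)
"
```

```text
t 16.5 pos [ 0.459  -0.3765  0.1421] q [-0.95  0.17 -0.83  0.02  0.25 -0.38] F [-0.4  1.  -0.8] gap 0.05
row [-0.0012, 0.0021, 0.0876] [-0.001, -0.007, -0.003] |d|0.088 turn 0.5
```

View pics/s4.png

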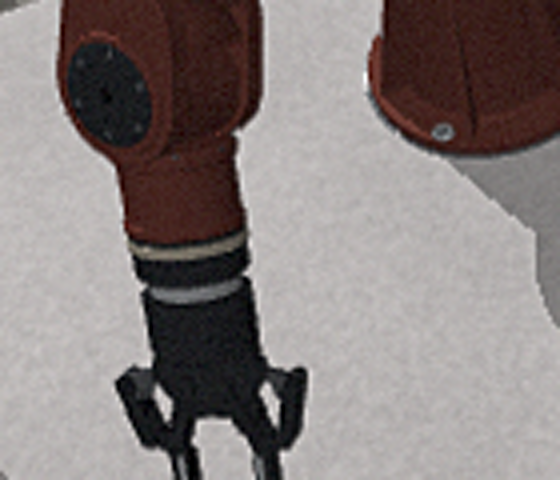

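The crop cut off the cover but shows the gripper leaned and aligned. I'll descend along the tool axis.

Emit:
move_arm --targets '[[0.05,[-0.001,0.002,0.03],[0,-0.007,0]],[0.05,[-0.001,0.002,0.055],[0,-0.007,0]],[0.05,[-0.001,0.002,0.07],[0,-0.007,0]],[0.05,[-0.001,0.002,0.08],[0,-0.007,0]],[0.05,[-0.001,0.002,0.085],[0,-0.007,0]],[0.05,[-0.001,0.002,0.085],[0,-0.007,0]]]'

```text
time_s: 17.15
position: [0.5045, -0.394, 0.0736]
tool_rot: [0.292, 0.234, 0.925, -0.073]
force: [-0.4, 0.0, 0.2]
finger_gap: 0.0499
```

```bash
python3 -c "
from m import *
show();Rc,n,up=rotcov();plan(np.array([.4945,-.3935,.087])+n*-.020,Rc)
p=vision.capture('scene');save(p,'s5.png',(70,160,190,280),5)
"
```

```text
t 17.15 pos [ 0.5045 -0.394   0.0736] q [-0.89  0.37 -0.81 -0.18  0.22 -0.33] F [-0.4  0.   0.2] gap 0.0499
row [-0.0002, -0.0043, 0.0038] [0.001, 0.0, -0.0] |d|0.006 turn 0.1
```

View pics/s5.png

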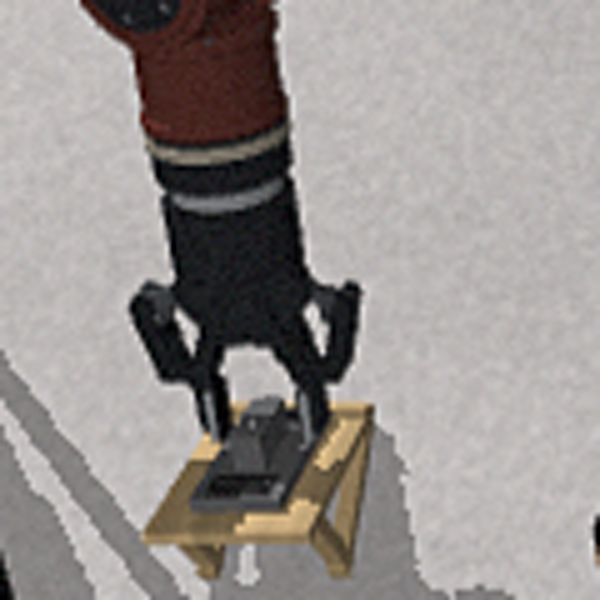

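Emit:
move_arm --targets '[[0.05,[0,-0.002,0.002],[0,0,0]],[0.04,[0,-0.002,0.003],[0,0,0]],[0.03,[0,-0.002,0.003],[0,0,0]],[0.0,[0,-0.002,0.003],[0,0,0]],[0.0,[0,-0.002,0.003],[0,0,0]],[0.0,[0,-0.002,0.003],[0,0,0]],[0.0,[0,-0.002,0.003],[0,0,0]]]'

```text
time_s: 17.9
position: [0.5045, -0.3974, 0.0717]
tool_rot: [0.292, 0.234, 0.924, -0.074]
force: [-4.9, 1.6, 7.0]
finger_gap: 0.0186
```

Emit:
move_arm --targets '[[0.0,[0,0,-0.003],[0,0,0]],[0.0,[0,0,-0.01],[0,0,0]],[0.0,[0,0,-0.03],[0,0,0]],[0.0,[0,0,-0.06],[0,0,0]],[0.0,[0,0,-0.1],[0,0,0]],[0.0,[0,0,-0.14],[0,0,0]],[0.0,[0,0,-0.14],[0,0,0]]]'

```text
time_s: 18.6
position: [0.4333, -0.3592, 0.1902]
tool_rot: [0.294, 0.234, 0.924, -0.075]
force: [-0.6, -0.1, -0.6]
finger_gap: 0.0187
```

```bash
python3 -c "
from h import *
show();plan([.6168,.0565,.20],rotdown(178.1))"
```

```text
t 18.6 pos [ 0.4333 -0.3592  0.1902] q [-0.98  0.02 -0.83  0.15  0.27 -0.41] F [-0.6 -0.1 -0.6] gap 0.0187
row [0.0239, 0.4529, -0.0296] [-0.144, 0.605, -0.448] |d|0.454 turn 43.9
```

Emit:
move_arm --targets '[[0.0,[0.002,0.04,-0.02],[-0.01,0.05,-0.04]],[0.0,[0.004,0.085,-0.03],[-0.025,0.11,-0.08]],[0.0,[0.006,0.13,-0.03],[-0.045,0.19,-0.14]],[0.0,[0.01,0.175,-0.03],[-0.064,0.27,-0.2]],[0.0,[0.012,0.22,-0.03],[-0.083,0.35,-0.26]],[0.0,[0.015,0.265,-0.03],[-0.102,0.43,-0.32]],[0.0,[0.018,0.31,-0.03],[-0.124,0.52,-0.385]],[0.0,[0.02,0.355,-0.03],[-0.144,0.605,-0.448]]]'

```text
time_s: 19.4
position: [0.5738, -0.029, 0.1988]
tool_rot: [-0.003, 0.015, 1.0, 0.002]
force: [1.7, -1.2, -0.9]
finger_gap: 0.0187
```

```bash
python3 -c "
from h import *
show();plan([.6168,.0565,.18],rotdown(178.1))"
```

```text
t 19.4 pos [ 0.5738 -0.029   0.1988] q [-0.18  0.41 -0.07  1.1   0.   -0.15] F [ 1.7 -1.2 -0.9] gap 0.0187
row [-0.0406, 0.0866, 0.0189] [0.005, -0.007, 0.003] |d|0.098 turn 0.5
```

Emit:
move_arm --targets '[[0.0,[-0.02,0.04,0.005],[0.0,-0.007,0]],[0.0,[-0.035,0.075,0.015],[0.005,-0.007,0.003]],[0.0,[-0.04,0.086,0.019],[0.005,-0.007,0.003]],[0.0,[-0.04,0.086,0.019],[0.005,-0.007,0.003]],[0.0,[-0.04,0.086,0.019],[0.005,-0.007,0.003]]]'

```text
time_s: 19.9
position: [0.6155, 0.0533, 0.1801]
tool_rot: [0.001, 0.018, 1.0, -0.001]
force: [0.4, -0.3, -1.9]
finger_gap: 0.0184
```

```bash
python3 side.py .168 .192; python3 -c "
from m import *
plan([.6168,.0565,.18],rotdown(178.1))
W=np.vstack([cloud(vision.capture('scene')).reshape(-1,3) for i in range(3)])
q=W[(W[:,0]>.637)&(W[:,0]<.68)&(abs(W[:,1]-.057)<.035)&(W[:,2]>.165)&(W[:,2]<.2)]
print(rect(q[:,:2]),np.median(q[:,2]),np.linalg.lstsq(np.c_[q[:,:2]-[.616,.057],np.ones(len(q))],q[:,2],rcond=None)[0].round(4))
"
```

```text
t 20.05 pos [0.6158 0.0525 0.1811] q [-0.03  0.49  0.02  1.09 -0.    0.  ] F [-0.1  0.2 -1.6] gap 0.0187
part x 18 123 Y [-27.9  24.4] z 0.1763
part x 24 90 Y [-28.1  26.3] z 0.1758
part x 30 97 Y [-27.9  24.4] z 0.1761
part x 36 100 Y [-28.9  26.1] z 0.176
part x 42 100 Y [-28.6  24.9] z 0.1764
part x 48 106 Y [-28.5  25.8] z 0.1751
part y -30 Xmax [51.5 52.2]
part y -20 Xmax [52.  52.3]
part y -10 Xmax [52.2 62.1]
part y 0 Xmax [52.1 52.7]
part y 10 Xmax [52.1 62.6]
part y 20 Xmax [52.2 66.4]
row [-0.0008, 0.004, 0.0011] [-0.001, 0.004, -0.004] |d|0.004 turn 0.3
(array([653. ,  50.7]), array([32.5, 57.2]), 88.7) 0.17635885656780592 [-0.1887  0.0238  0.1839]
```

Emit:
move_arm --targets '[[0.0,[-0.001,0.004,0.02],[0,0.004,-0.004]],[0.0,[-0.001,0.004,0.045],[0,0.004,-0.004]],[0.0,[-0.001,0.004,0.065],[0,0.004,-0.004]],[0.0,[-0.001,0.004,0.078],[0,0.004,-0.004]],[0.0,[-0.001,0.004,0.083],[0,0.004,-0.004]],[0.0,[-0.001,0.004,0.083],[0,0.004,-0.004]],[0.0,[-0.001,0.004,0.083],[0,0.004,-0.004]]]'

```text
time_s: 20.9
position: [0.6181, 0.0577, 0.0986]
tool_rot: [0.001, 0.016, 1.0, -0.0]
force: [0.6, -0.8, -1.5]
finger_gap: 0.0189
```

```bash
python3 -c "
from m import *
show();plan([.6172,.0568,.079],rotdown(178.1))
p=vision.capture('scene');save(p,'s6.png',(210,150,330,250),6)
show()
"
```

```text
t 20.9 pos [0.6181 0.0577 0.0986] q [-0.02  0.57 -0.09  0.92 -0.    0.01] F [ 0.6 -0.8 -1.5] gap 0.0189
row [0.0009, -0.0009, 0.0196] [-0.001, 0.001, 0.001] |d|0.020 turn 0.1
t 20.95 pos [0.6182 0.0577 0.0987] q [-0.02  0.57 -0.09  0.92 -0.    0.01] F [-0.2 -0.2 -1.1] gap 0.0185
```

View pics/s6.png

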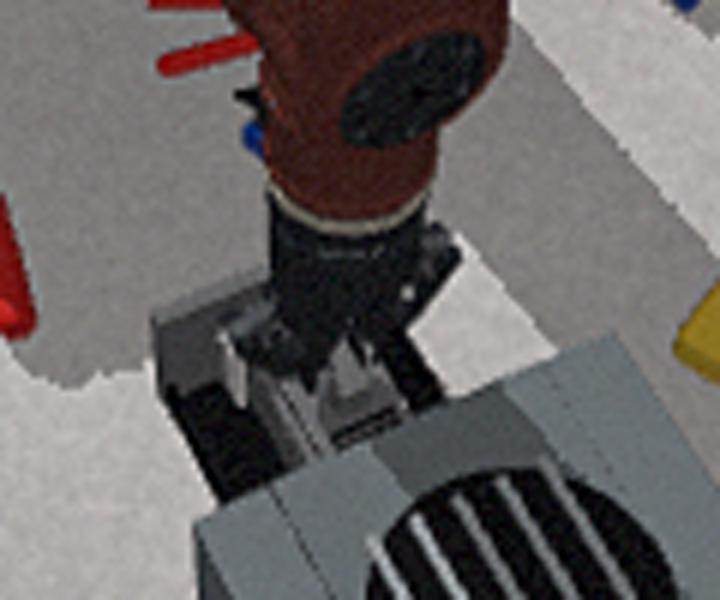

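The cover sits just above the guides at (350,400), aligned with the pocket. I'll lower it.

Emit:
move_arm --targets '[[0.0,[0.001,-0.001,0.004],[0,0,0]],[0.0,[0.001,-0.001,0.008],[0,0,0]],[0.0,[0.001,-0.001,0.012],[0,0,0]],[0.0,[0.001,-0.001,0.015],[0,0,0]],[0.0,[0.001,-0.001,0.017],[0,0,0]],[0.0,[0.001,-0.001,0.018],[0,0,0]],[0.0,[0.001,-0.001,0.018],[0,0,0]]]'

```text
time_s: 21.65
position: [0.6164, 0.0568, 0.0794]
tool_rot: [-0.0, 0.016, 1.0, -0.0]
force: [0.8, -0.7, -0.9]
finger_gap: 0.0189
```

Emit:
move_arm --targets '[[0.0,[0,0,0.001],[0,0,0]],[0.0,[0,0,0.002],[0,0,0]],[0.0,[0,0,0.003],[0,0,0]],[0.0,[0,0,0.003],[0,0,0]]]'

```text
time_s: 22.05
position: [0.6173, 0.0568, 0.078]
tool_rot: [0.001, 0.016, 1.0, -0.0]
force: [-1.7, 0.4, 9.6]
finger_gap: 0.0183
```

Emit:
move_arm --targets '[[0.0,[0,0,-0.001],[0,0,0]],[0.05,[0,0,-0.001],[0,0,0]],[0.05,[0,0,-0.001],[0,0,0]],[0.05,[0,0,-0.001],[0,0,0]],[0.05,[0,0,-0.001],[0,0,0]],[0.05,[0,0,-0.03],[0,0,0]],[0.05,[0,0,-0.07],[0,0,0]],[0.05,[0,0,-0.11],[0,0,0]]]'

```text
time_s: 22.85
position: [0.6159, 0.0569, 0.1874]
tool_rot: [-0.001, 0.016, 1.0, -0.0]
force: [2.1, 0.6, -0.5]
finger_gap: 0.0502
```

```bash
python3 -c "
from m import *
show()
u=np.array([np.cos(np.radians(-1.9)),np.sin(np.radians(-1.9))]); print('push dir',u.round(3))
front=np.array([.617,.057])-u*.080; print('front',front)
plan(np.r_[front-u*.06,.20],rotdown(178.1,-50))
plan(np.r_[front-u*.06,.07],rotdown(178.1,-50))
"
```

```text
t 22.85 pos [0.6159 0.0569 0.1874] q [-0.03  0.5   0.04  1.12 -0.    0.01] F [ 2.1  0.6 -0.5] gap 0.0502
push dir [ 0.999 -0.033]
front [0.53704398 0.05965241]
row [0.139, 0.0004, -0.0123] [0.0, -0.874, 0.002] |d|0.140 turn 50.1
row [0.1388, 0.0004, 0.1177] [0.0, -0.874, 0.002] |d|0.182 turn 50.1
```

Emit:
move_arm --targets '[[0.0,[0.02,0,-0.012],[0,-0.13,0]],[0.0,[0.05,0,-0.012],[0,-0.26,0]],[0.0,[0.08,0,-0.012],[0,-0.39,0]],[0.0,[0.11,0,-0.012],[0,-0.52,0]],[0.0,[0.139,0,-0.012],[0,-0.65,0]],[0.0,[0.139,0,0.01],[0,-0.78,0]],[0.0,[0.139,0,0.04],[0,-0.874,0]],[0.0,[0.139,0,0.07],[0,-0.874,0]]]'

```text
time_s: 23.65
position: [0.4966, 0.0655, 0.1481]
tool_rot: [0.385, 0.015, 0.923, -0.009]
force: [1.1, -0.3, 0.3]
finger_gap: -0.0002
```

```bash
python3 -c "
from m import *
show()
u=np.array([np.cos(np.radians(-1.9)),np.sin(np.radians(-1.9))]); f=np.array([.617,.057])-u*.080
for d in(-.06,-.02,.1): plan(np.r_[f+u*d,.055],rotdown(178.1,-50))
for k in('top','scene'):
    p=vision.capture(k);w=cloud(p).reshape(-1,3)
    for lo,hi in((.066,.078),(.09,.105)):
        q=w[(abs(w[:,0]-.616)<.05)&(abs(w[:,1]-.057)<.025)&(w[:,2]>lo)&(w[:,2]<hi)]
        if len(q)>5:print(k,len(q),rect(q[:,:2]),np.median(q[:,2]).round(4),np.linalg.lstsq(np.c_[q[:,:2]-[.616,.057],np.ones(len(q))],q[:,2],rcond=None)[0].round(4))
    save(p,k+'7.png',(200,90,310,200) if k=='top' else (210,150,320,260),3.6)
a=cv2.imread('pics/top7.png');b=cv2.imread('pics/scene7.png');cv2.imwrite('pics/p7.png',np.hstack([a,b]))
"
```

```text
t 23.65 pos [0.4966 0.0655 0.1481] q [ 0.01  0.01 -1.24 -0.47 -0.03  0.03] F [ 1.1 -0.3  0.3] gap -0.0002
row [0.0798, -0.004, 0.0518] [-0.005, -0.083, 0.002] |d|0.095 turn 4.7
row [0.0517, -0.004, 0.0802] [-0.005, -0.083, 0.002] |d|0.096 turn 4.7
row [-0.0328, -0.0037, 0.1655] [-0.005, -0.083, 0.002] |d|0.169 turn 4.7
top 370 (array([616. ,  57.2]), array([49.9, 99.8]), 0.3) 0.0723 [0.0037 0.0145 0.0721]
top 102 (array([617. ,  59.6]), array([18.6, 50.3]), -1.3) 0.0964 [ 0.0015 -0.0758  0.0963]
scene 201 (array([606.9,  56.8]), array([49.6, 81.2]), -0.4) 0.0735 [ 0.0069 -0.0143  0.0734]
scene 92 (array([613.6,  55.2]), array([20.1, 51.4]), -1.0) 0.0978 [-0.0065  0.102   0.0977]
```

View pics/p7.png

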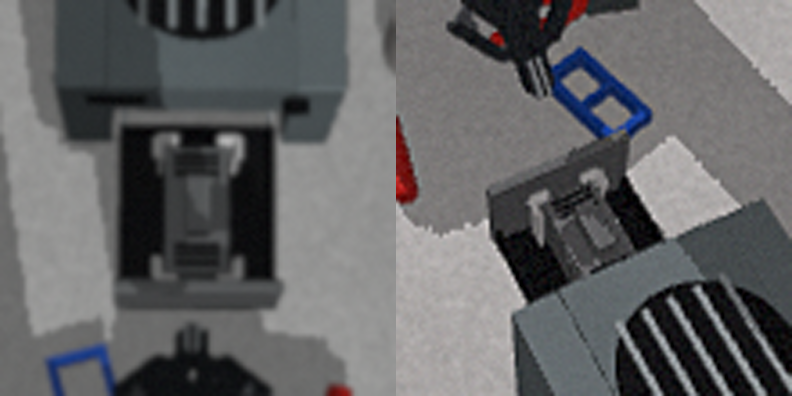

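```bash
python3 -c "
from m import *
u=np.array([np.cos(np.radians(-1.9)),np.sin(np.radians(-1.9))]); f=np.array([.617,.057])-u*.080
for d in(-.03,): plan(np.r_[f+u*d,.055],rotdown(178.1,-42))
"
```

```text
row [0.0553, -0.0043, 0.0712] [-0.005, 0.049, 0.003] |d|0.090 turn 2.8
```

Emit:
move_arm --targets '[[0.0,[0.02,-0.002,0.025],[0,0.049,0]],[0.0,[0.04,-0.004,0.05],[0,0.049,0]],[0.0,[0.055,-0.004,0.07],[0,0.049,0]],[0.0,[0.055,-0.004,0.07],[0,0.049,0]],[0.0,[0.055,-0.004,0.07],[0,0.049,0]]]'

```text
time_s: 24.25
position: [0.5082, 0.0607, 0.0586]
tool_rot: [0.358, 0.015, 0.933, -0.009]
force: [-0.8, -0.7, -0.5]
finger_gap: 0.0002
```

```bash
python3 -c "
from m import *
show()
u=np.array([np.cos(np.radians(-1.9)),np.sin(np.radians(-1.9))]); f=np.array([.617,.057])-u*.080
for d in(-.02,.1,.12,.14): plan(np.r_[f+u*d,.055],rotdown(178.1,-42))
"
```

```text
t 24.25 pos [0.5082 0.0607 0.0586] q [-0.01  0.35 -1.28 -0.8  -0.02  0.01] F [-0.8 -0.7 -0.5] gap 0.0002
row [-0.0042, -0.0001, 0.0086] [-0.005, 0.0, 0.002] |d|0.010 turn 0.3
row [-0.0933, 0.0001, 0.0889] [-0.005, 0.0, 0.002] |d|0.129 turn 0.3
row [-0.1082, 0.0002, 0.1023] [-0.005, 0.0, 0.002] |d|0.149 turn 0.3
row [-0.1231, 0.0002, 0.1157] [-0.005, 0.0, 0.002] |d|0.169 turn 0.3
```

Emit:
move_arm --targets '[[0.0,[-0.007,0,0.007],[0,0,0]],[0.0,[-0.013,0,0.012],[0,0,0]],[0.0,[-0.019,0,0.017],[0,0,0]],[0.0,[-0.026,0,0.024],[0,0,0]],[0.0,[-0.034,0,0.031],[0,0,0]],[0.0,[-0.043,0,0.039],[0,0,0]],[0.0,[-0.052,0,0.047],[0,0,0]],[0.0,[-0.061,0,0.055],[0,0,0]]]'

```text
time_s: 25.05
position: [0.5916, 0.058, 0.0591]
tool_rot: [0.36, 0.015, 0.933, -0.008]
force: [-3.0, 1.8, 1.8]
finger_gap: 0.0001
```

```bash
python3 -c "
from m import *
show()
u=np.array([np.cos(np.radians(-1.9)),np.sin(np.radians(-1.9))]); f=np.array([.617,.057])-u*.080
for d in(.1,.12,.13,.14): plan(np.r_[f+u*d,.057],rotdown(178.1,-42))
"
```

```text
t 25.05 pos [0.5916 0.058  0.0591] q [-0.02  0.4  -1.08 -0.65 -0.02  0.01] F [-3.   1.8  1.8] gap 0.0001
row [-0.0323, -0.0001, 0.032] [-0.005, 0.003, 0.002] |d|0.045 turn 0.3
row [-0.0471, -0.0, 0.0455] [-0.005, 0.003, 0.002] |d|0.065 turn 0.3
row [-0.0545, -0.0, 0.0522] [-0.005, 0.003, 0.002] |d|0.075 turn 0.3
row [-0.0619, -0.0, 0.0589] [-0.005, 0.003, 0.002] |d|0.085 turn 0.3
```

Emit:
move_arm --targets '[[0.0,[-0.007,0,0.007],[0,0,0]],[0.0,[-0.014,0,0.013],[0,0,0]],[0.0,[-0.021,0,0.019],[0,0,0]],[0.0,[-0.028,0,0.026],[0,0,0]],[0.0,[-0.034,0,0.032],[0,0,0]],[0.0,[-0.04,0,0.037],[0,0,0]],[0.0,[-0.045,0,0.042],[0,0,0]],[0.0,[-0.049,0,0.046],[0,0,0]]]'

```text
time_s: 25.85
position: [0.6585, 0.0555, 0.0582]
tool_rot: [0.36, 0.015, 0.933, -0.009]
force: [-3.2, 1.1, 2.4]
finger_gap: -0.0001
```

Emit:
move_arm --targets '[[0.0,[-0.002,0,0.002],[0,0,0]],[0.0,[-0.004,0,0.004],[0,0,0]],[0.0,[-0.006,0,0.005],[0,0,0]],[0.0,[-0.007,0,0.006],[0,0,0]]]'

```text
time_s: 26.25
position: [0.6665, 0.0551, 0.0578]
tool_rot: [0.359, 0.015, 0.933, -0.009]
force: [-3.7, 1.3, -0.7]
finger_gap: -0.0002
```

Emit:
move_arm --targets '[[0.0,[-0.001,0,0.001],[0,0,0]],[0.0,[-0.002,0,0.002],[0,0,0]],[0.0,[-0.003,0,0.003],[0,0,0]],[0.0,[-0.004,0,0.003],[0,0,0]]]'

```text
time_s: 26.65
position: [0.6703, 0.055, 0.0577]
tool_rot: [0.359, 0.015, 0.933, -0.009]
force: [-12.5, -0.4, 3.0]
finger_gap: -0.0001
```

Emit:
move_arm --targets '[[0.0,[-0.001,0,0.001],[0,0,0]],[0.0,[-0.002,0,0.001],[0,0,0]],[0.0,[-0.002,0,0.001],[0,0,0]]]'

```text
time_s: 26.95
position: [0.6705, 0.0551, 0.0575]
tool_rot: [0.357, 0.015, 0.934, -0.009]
force: [-24.9, -0.2, 14.6]
finger_gap: -0.0001
```

```bash
python3 -c "
from m import *
for P in([.64,.056,.06],[.60,.058,.07],[.52,.06,.2]): plan(P,rotdown(178.1,-42))
"
```

```text
row [0.0211, -0.0001, -0.0222] [-0.005, -0.002, 0.002] |d|0.031 turn 0.3
row [0.0442, 0.0004, -0.0564] [-0.005, -0.002, 0.002] |d|0.072 turn 0.3
row [0.017, -0.0011, -0.2066] [-0.005, -0.002, 0.002] |d|0.207 turn 0.3
```

Emit:
move_arm --targets '[[0.0,[0.01,0,-0.011],[0,0,0]],[0.0,[0.021,0,-0.022],[0,0,0]],[0.0,[0.044,0,-0.056],[0,0,0]],[0.0,[0.04,0,-0.1],[0,0,0]],[0.0,[0.03,0,-0.14],[0,0,0]],[0.0,[0.02,0,-0.18],[0,0,0]],[0.0,[0.017,0,-0.206],[0,0,0]],[0.0,[0.017,0,-0.206],[0,0,0]]]'

```text
time_s: 27.75
position: [0.5245, 0.0611, 0.2054]
tool_rot: [0.364, 0.015, 0.931, -0.009]
force: [0.3, 0.3, 0.6]
finger_gap: 0.0002
```

Run:
```python
from m import *
show()
for k in("top","scene"):
    p=vision.capture(k);w=cloud(p).reshape(-1,3)
    near=(abs(w[:,1]-.055)<.085)&(w[:,0]>.6)&(w[:,0]<.70)
    f=w[near&(w[:,2]>.092)&(w[:,2]<.106)&(w[:,0]<.69)]; e=w[(abs(w[:,1]-.055)<.08)&(w[:,2]>.12)&(w[:,2]<.165)&(w[:,0]>.66)&(w[:,0]<.72)]
    print(k,"fronttop",len(f),np.percentile(f[:,0],[2,50,98]).round(4) if len(f) else"",rect(f[:,:2]) if len(f)>4 else"","face",len(e),np.median(e[:,0]).round(4) if len(e) else"")
    ext=w[(w[:,2]>.165)&(w[:,2]<.185)&(np.hypot(w[:,0]-.8,w[:,1]-.05)<.2)]; print("ext",rect(ext[:,:2]))
    save(p,k+"8.png")
a=cv2.imread('pics/top8.png');b=cv2.imread('pics/scene8.png')
cv2.imwrite('pics/p8.png',cv2.resize(np.hstack([a[40:340,40:440],b[40:340,60:460]]),(800,300)))
```

```text
t 27.75 pos [0.5245 0.0611 0.2054] q [-0.01 -0.11 -1.04 -0.1  -0.02  0.01] F [0.3 0.3 0.6] gap 0.0002
top fronttop 187 [0.677  0.6828 0.6888] (array([683.1,  54.8]), array([ 11.8, 143.1]), 88.5) face 243 0.6938
ext (array([799.3,  53.5]), array([213.9, 238.6]), 88.1)
scene fronttop 0   face 1 0.6789
ext (array([795.8,  49.9]), array([211.7, 241.7]), 88.2)
```

View pics/p8.png

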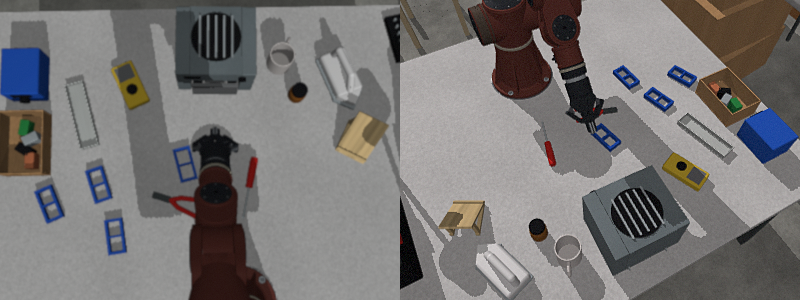

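```bash
python3 -c "
from h import *
show();print(workorder.close_job())"
```

```text
t 27.85 pos [0.5243 0.0609 0.202 ] q [-0.01 -0.1  -1.04 -0.11 -0.02  0.01] F [-0.1 -0.1 -0.8] gap 0.0001
the job is handed in; nothing more can be done
None
```

The filter drawer is loaded and pushed home, and the job was handed in at 27.9 s of the 69 s allowed. I placed the cassette, then the spacer, then the cover ridge up. Each part was lowered to contact (about 10–14 N) and let go before the next.

**Stack heights:** before the push, both cameras put the tops at 42–43 mm (cassette), 62–63 mm (spacer) and 72–74 mm (cover). The expected values are 42, 62 and 72 mm. All three lay flat between the guides.

**Drawer:** the push stalled at about 25 N with no further travel. In the top camera the front then stood about 16.8 mm proud of the extractor, against 16 mm expected. The scene camera cannot see the front, so that last check rests on one camera. The stack inside the closed drawer cannot be seen either.

**Other things:** the last pictures show nothing else visibly moved, judged by eye. The two cameras disagreed by about 3–4 mm in x and y; I allowed for this by comparing parts and guides in the same image. The arm was clear of everything at hand-in.

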